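# Index the pitch pan to its plain quarter and lock it

### The job

Three quarters of the silver roundel are chased and the plain one is next: turn the pitch pan on its stand until the notch painted white faces the red latch, and fold the latch down until its stud is fully home in that notch, so that the pan is locked. Keep off the silver, and leave the hammer, the cup of punches and the tape roll where they are.

Things in the scene. Friction and masses are not known exactly. Their poses are not given: they have to be found in the camera images.
- stand: green cast-iron indexing stand, bolted down. Origin on the turntable's vertical axis at bench level; +x points from the turntable to the red latch, z up. Foot 176 mm across, at most 30 mm high. A 56 mm wide, 12 mm high arm runs along +x out to 196 mm from the axis; on it two hinge cheeks, 62 mm high, at x 153 to 183 mm and y 24 to 36 mm either side. White mark on the arm under the latch.
- seat (a point): where the latch stud goes home: on the stand's +x, 92 mm from the turntable axis, 42 mm over the bench (the top face of the index plate).
- turntable (a joint): angle (rad) of turntable, plate, pan and roundel about the vertical axis, counterclockwise from above; 0 and every full turn: white notch exactly at the seat. Turns without end, stays where left (friction 0.5 N m, 6 to 7 N at the rim). Index plate: dark steel, 208 mm across, 30 to 42 mm over the bench, four notches 90 degrees apart in its edge, 18 mm wide, 20 mm deep, cut right through.
- notch (a point): middle of the one notch marked white (paint on the plate at both its sides, and on the pan's wall and rim behind it), 92 mm from the turntable axis, at the plate's top face, 42 mm over the bench. The other three notches are bare.
- rim (a point): centre of the mouth of the round black pitch pan fixed on the index plate, on the turntable axis, 87 mm over the bench. Pan: outside radius 80 mm, wall 9 mm thick, rim top 87 mm and the hard black pitch inside 57 mm over the bench. Its wall can be pinched from above anywhere and led round the axis to turn it.
- roundel (a point): silver roundel bedded at the middle of the pitch, 88 mm across, 3 mm thick, bosses up to 8 mm over the pitch (65 mm over the bench); three quarters carry bosses and beads, the plain quarter lies towards the white notch. Point: centre of its underside; x towards the white notch. Not to be touched; 27 mm of bare pitch lies between it and the pan's wall.
- latch (a joint): angle (rad) of the red latch: 0 folded down level and home on its stop, 1.57 upright, 2.0 leaning outwards on its stop. Stiff: stays where left, takes 0.35 N m (about 5 N at its end). With the stud on the plate instead of in a notch it stops near 0.12. The tapered stud enters up to 2.5 mm beside the notch's middle and, pressed with 10 to 20 N while nothing holds the pan, pulls the plate true.
- latch_hinge (a point): middle of the latch's hinge axis: on the stand's +x, 168 mm from the turntable axis, 51 mm over the bench. The hinge axis is level and square to the stand's x.
- latch_end (a point): point on the latch's outer face (its upper face when down), behind its stud: 76 mm from the hinge along the plate, 4 mm out. The latch is a red plate reaching 82 mm from the hinge, 40 mm wide, 8 mm thick; the brass stud on its inner face is 14 mm long, 15 mm across, 12 mm at the tip. When home its upper face is 55 mm over the bench, its end 6 mm from the pan's wall.
- hammer: chasing hammer lying on the bench, 208 mm long, 28 mm high, steel head, wooden handle; origin near mid-handle at bench level, head towards +x. Leave it alone.
- punch_cup: white cup with steel punches standing in it, 76 mm across, 125 mm high; origin: centre of its underside. Leave it alone.
- tape_roll: roll of cream masking tape lying flat, 96 mm across, 36 mm high; origin: centre of its underside. Leave it alone.

How it is judged (in metres and radians):
At the end, for the whole second after the job is handed in: The middle of the white notch is within 4 mm of the seat, the latch is folded down to within 0.04 rad of its stop with the stud in that notch, and the turntable is at rest (horizontal distance between notch and seat below 0.004 m and value of joint latch below 0.04 rad and velocity of joint turntable between -0.05 and 0.05 rad/s); the robot touches nothing.
It fails at once if the silver roundel is touched (more than 2 N) (contact force between any of turntable_c28, turntable_c29 and anything else above 2 N).
It fails at once if the hammer is moved (more than 30 mm) (distance of hammer from where it was at the start of the episode above 0.03 m).
It fails at once if the cup of punches is moved (more than 30 mm) or tipped (distance of punch_cup from where it was at the start of the episode above 0.03 m or angle between punch_cup's own z axis and vertical above 0.5 rad).
It fails at once if the tape roll is moved (more than 30 mm) (distance of tape_roll from where it was at the start of the episode above 0.03 m).
It also fails if it takes over 67 s, if anything falls off the work surface, if the arm or the gripper's body presses on something with over 40 N, if the wrist force passes 120 N, or if a joint passes its speed limit or range.

### The arm

A 6-joint arm with a two-finger parallel gripper is mounted at the origin on the work surface. World frame = base frame: x ahead of the robot, y to its left, z up, the work surface at z = 0. Lengths are in mm, angles in rad, forces in N, time in s.
With the tool pointing down it reaches from about 400 to 825 mm from the base axis. Payload 7 kg.
Tool frame: the origin (TCP) lies at the very end of the fingers, on their centre line; the grasp point (between the pads) lies 19 mm behind it (ctrl.grip_depth is the distance from the TCP to the grasp point, in mm); z points along the fingers, y is the line along which they close (so a half turn about z gives the same grasp; the last joint's range is limited). The gripper opens to 85 mm and grips with 20 to 120 N. Pads are 22 mm wide; open, the fingers measure 114 mm over their backs; the gripper's body (76 mm by 85 mm) begins 54 mm behind the grasp point. The pads swing forward as they close: fully open they stand 13 mm farther back than shut.
Start: joints at [1.59, 0.359, 0.012, 0, -1.224, -0.288], TCP at [179.273, 650.735, 206.602] pointing down, gripper open.
Joint ranges: [-3.07, 3.07], [-1.43, 2.12], [-1.02, 1.25], [-3.03, 1.67], [-3.05, -0], [-3.03, 3.03]. Speed limits (rad/s): [2.39, 2.39, 3.01, 3.14, 3.14, 3.14].

### API

Orientations are given as a unit quaternion [x, y, z, w].
In Python, from cell import ctrl gives the robot as it stands. The module is installed in compiled form; this text tells all that it offers.
- The arm moves only by the tool drive_tool, never from a script. Its argument "targets" is a list of rows, each a list of 7 numbers: the shift along the tool's x, y, z each as a share of 0.6 m, from -1 to 1, then the turn, a rotation vector about the tool's x, y, z each as a share of 120 degrees, from -1 to 1, then the closure, from 0 (fully open) to 1 (shut). In form: [[tx, ty, tz, ax, ay, az, fingers], ...]. A call has 1 to 10 rows; each row is the pose to reach, as a shift and turn from the pose commanded when the call began, along the tool's axes at that moment; what a row does not reach only later rows make up. A row lasts 1/10 s, in which the tool goes at most 50 mm and 8.59 degrees, less where a joint would pass 70% of its speed; a pose out of reach is approached as far as the arm can. A call with a number of a shift or a turn outside -1 to 1 is refused whole. A call with a gripper value outside its range is refused whole. The fingers move at their own pace and stop on an object; "newtons" is the grip in N (left out, the last holds). Time passes only in rows, so rows that repeat a pose let the fingers close. It gives the time, the measured TCP pose, the force, the opening and the grip force at its end, in the units of the state.
- ctrl.get_obs(): the state, without advancing time (a new reading comes with each control period).
- ctrl.grab_frame(name): name is "scene" or "top" or "wrist"; returns a dict with "pixels" (420x560x3 uint8, red, green, blue), "fx", "fy", "cx", "cy" (pixels), "origin" and "orientation" of the camera in the world; the wrist camera has in their place "tool_from_camera" (4x4, takes a point from camera to tool coordinates, whose origin is the TCP and whose axes are the flange's). Camera axes: x right, y down, z forward; pixel columns grow to the right and rows downward; lengths in mm; the calibration is good to about 2 mm. A picture is of the moment at which its call begins: read the wrist's pose just before it. There is no depth.
- ctrl.close_job(): hands the job in; it is judged then, once.
The state is a dict: "time_s": time; "qpos": joint angles; "dq": joint speeds; "tau": joint torques, N m; "ee_pos": TCP position; "tcp_rot": TCP orientation; "force": force on the tool from outside, world axes, zero at the start; "wrist_torque": the same for the moment, N m; "grip_width": opening from 0.0 (shut) to 1.0 (fully open); "grip_force": force on a finger pad.
Only numpy, scipy, OpenCV 4.12 (cv2) and the standard library are available. Lean on these libraries where they do the work, as an engineer would, in place of code of your own. Each camera call takes 0.05 s, during which the arm holds its last target. There are 200 camera calls.

## Working session

There is one attempt and no reset: what is moved stays moved. The work goes in short steps, Python scripts to look and compute and a tool call to move; the robot and the scene stay as the last step left them, time stands still between calls to the robot, and variables do not carry over. Pictures are saved under pics/ and viewed, at most 10 in all, crops included, and the job is handed in when it is done.

Besides the shell and the picture viewer there is one more tool, called after "Call:" by a JSON object that holds its "op" and its "data", one argument or row to a line. drive_tool: Moves the arm, as the interface text tells. Shift numbers are shares of 0.6 m and turn numbers shares of 120 degrees, none past 1 either way. Its arguments: {"type":"object","properties":{"targets":{"type":"array"},"newtons":{"type":"number"}},"required":["targets"]}

```bash
mkdir -p pics
python3 - <<'E'
from cell import ctrl
import cv2,pickle
o=ctrl.get_obs();print(o)
for n in("top","scene"):
    f=ctrl.grab_frame(n);cv2.imwrite(f"pics/{n}0.png",f["pixels"][:,:,::-1]);pickle.dump(f,open(n+".pkl","wb"))
    print({k:v for k,v in f.items() if k!="pixels"})
E
```

```text
{'time_s': 0.0, 'qpos': array([ 1.59007918e+00,  3.59404085e-01,  1.10478253e-02, -3.60988190e-04,
       -1.22405610e+00, -2.88122039e-01]), 'dq': array([-0.00129391, -0.00049028, -0.00094189, -0.00079709, -0.00023094,
       -0.00066397]), 'tau': array([ 1.69117677e-03, -5.83314121e+01,  2.93406808e+01,  6.93643749e+00,
       -6.05896086e-03, -9.77875573e-06]), 'ee_pos': array([179.16017537, 650.25510831, 205.64581301]), 'tcp_rot': array([ 9.90970703e-01, -1.34076037e-01, -4.39961688e-05,  8.24471802e-04]), 'force': array([-1.776019  ,  1.29422515, -0.51423587]), 'wrist_torque': array([-0.0139573 , -0.02780769, -0.0129417 ]), 'grip_force': 0.0, 'grip_width': 0.9998123693380182}
{'fx': 484.49768267421433, 'fy': 484.49768267421433, 'cx': 280.38248242294475, 'cy': 205.58422314512526, 'origin': array([ 487.91327144,  -17.1365317 , 1545.22024321]), 'orientation': array([-0.7005715 ,  0.7118079 , -0.03198549,  0.03880743])}
{'fx': 426.1155556171995, 'fy': 426.1155556171995, 'cx': 276.7299535663168, 'cy': 210.15778575180943, 'origin': array([1414.24067418, -441.70800127,  685.81775734]), 'orientation': array([ 0.77147493,  0.43696722, -0.23912649, -0.39585932])}
```

View pics/top0.png

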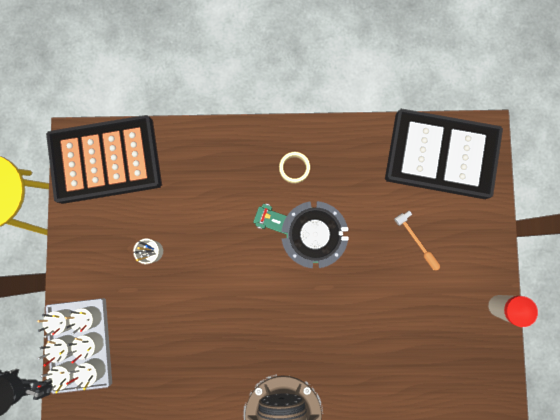

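View pics/scene0.png

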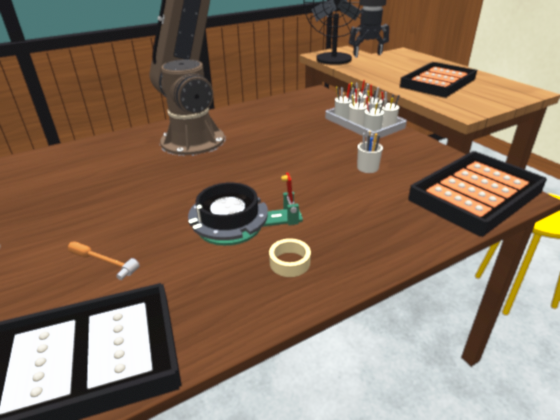

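The top view shows the stand centre near (315,234), the latch upright near (263,215), and the white notch on the right near (344,233). The turntable therefore needs about half a turn. I'll enlarge it next.

```bash
cat > h.py <<'E'
import numpy as np,pickle,cv2
from scipy.spatial.transform import Rotation as R
def ray(f,uv,z):
    d=R.from_quat(f["orientation"]).apply([(uv[0]-f["cx"])/f["fx"],(uv[1]-f["cy"])/f["fy"],1])
    o=f["origin"];return o+d*(z-o[2])/d[2]
def proj(f,p):
    c=R.from_quat(f["orientation"]).inv().apply(np.atleast_2d(p)-f["origin"])
    return np.c_[c[:,0]/c[:,2]*f["fx"]+f["cx"],c[:,1]/c[:,2]*f["fy"]+f["cy"]]
E
python3 - <<'E'
from h import *
f=pickle.load(open("top.pkl","rb"));g=pickle.load(open("scene.pkl","rb"))
a=cv2.resize(f["pixels"][190:280,240:360],None,fx=6,fy=6,interpolation=cv2.INTER_CUBIC)
cv2.imwrite("pics/c1.png",a[:,:,::-1])
print(ray(f,(315,234),57),ray(f,(294.5,167),36),ray(f,(147,251),100),ray(f,(404,217),20),ray(f,(434,266),10))
E
```

```text
[ 548.26409159 -108.72750969   57.        ] [761.30200976 -50.14931546  36.        ] [503.84990148 395.06360868 100.        ] [ 598.79563272 -392.16857276   20.        ] [ 444.05694125 -482.13733064   10.        ]
```

View pics/c1.png

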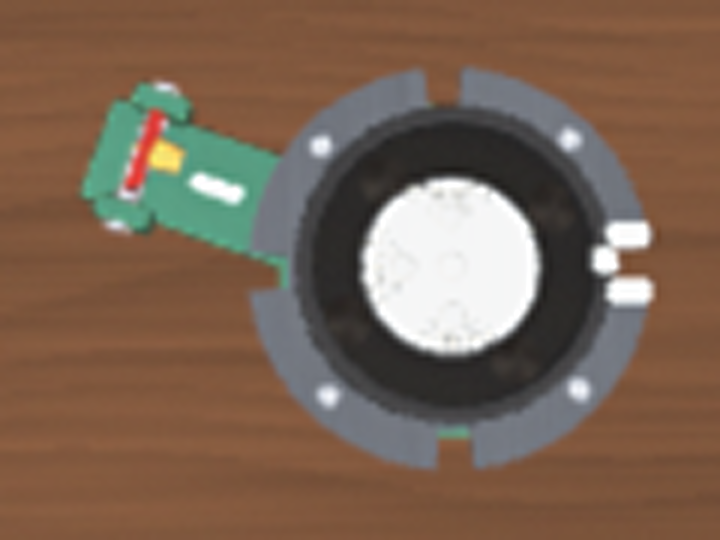

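The enlarged crop shows bare notches at about (443,87), (455,450) and (268,272), and the white notch at (632,263). The arm's white mark is at (217,188), the cheek tops are at (163,95) and (125,222), and the roundel centre is at (451,266).

Run:
```python
from h import *
f=pickle.load(open("top.pkl","rb"))
P=lambda u,v,z: ray(f,((u+.5)/6-.5+240,(v+.5)/6-.5+190),z)
n=[P(443,87,42),P(268,272,42),P(455,450,42),P(632,263,42)]
print(n,(n[0]+n[2])/2,(n[1]+n[3])/2); print("roundel",P(451,266,60))
c=(P(451,266,60)+(n[0]+n[2])/2+(n[1]+n[3])/2)/3;print(c)
# plate edge fit
for nm,p in dict(mark=P(217,188,12),ch1=P(163,95,62),ch2=P(125,222,62),cm=(P(163,95,62)+P(125,222,62))/2,lt=P(143,152,125)).items():
    d=p-c;print(nm,p,np.hypot(*d[:2]),np.degrees(np.arctan2(d[1],d[0])))
for p in n: d=p-c;print(np.hypot(*d[:2]),np.degrees(np.arctan2(d[1],d[0])))
# plate circle from gray mask
g=pickle.load(open("scene.pkl","rb"))
a=np.radians(np.arange(0,360,10));pts=np.c_[c[0]+104*np.cos(a),c[1]+104*np.sin(a),0*a+42]
rim=np.c_[c[0]+80*np.cos(a),c[1]+80*np.sin(a),0*a+87]
L=[]
for nm,fr,box in(("t",f,(240,190,6)),("s",g,(170,150,5))):
    x,y,s=box;w=140;hh=110
    if nm=="t":w,hh=120,90
    im=cv2.resize(fr["pixels"][y:y+hh,x:x+w],None,fx=s,fy=s,interpolation=cv2.INTER_CUBIC).copy()
    for q,col in((pts,(255,255,0)),(rim,(0,255,255))):
        for u in proj(fr,q): cv2.circle(im,tuple(int(round(k)) for k in ((u-[x,y]+.5)*s-.5)),1,col,-1)
    L.append(im)
cv2.imwrite("pics/c2.png",L[1][:,:,::-1]);cv2.imwrite("pics/c3.png",L[0][:,:,::-1])
```

```text
[array([ 642.10388854, -106.81760618,   42.        ]), array([547.5411925 , -14.36065208,  42.        ]), array([ 454.80564413, -108.81378311,   42.        ]), array([ 549.21207589, -202.24459208,   42.        ])] [ 548.45476633 -107.81569464   42.        ] [ 548.3766342  -108.30262208   42.        ]
roundel [ 548.40932372 -107.78403591   60.        ]
[ 548.41357475 -107.96745088   48.        ]
mark [593.49732153  11.92538006  12.        ] 128.08916868562514 69.39204688052855
ch1 [638.29136996  37.98992454  62.        ] 171.41054084007504 58.37602303137269
ch2 [573.41293146  58.22514577  62.        ] 168.06233074637186 81.44547651023244
cm [605.85215071  48.10753515  62.        ] 166.30872278129482 69.79542099094814
lt [603.98042385  45.80914034 125.        ] 163.50814880387313 70.13278433962707
93.69736944530439 0.7031456963778091
93.6108638532594 90.53396093352791
93.61175649266487 -179.4819889388962
94.28052268069257 -89.51473230080943
```

View pics/c2.png

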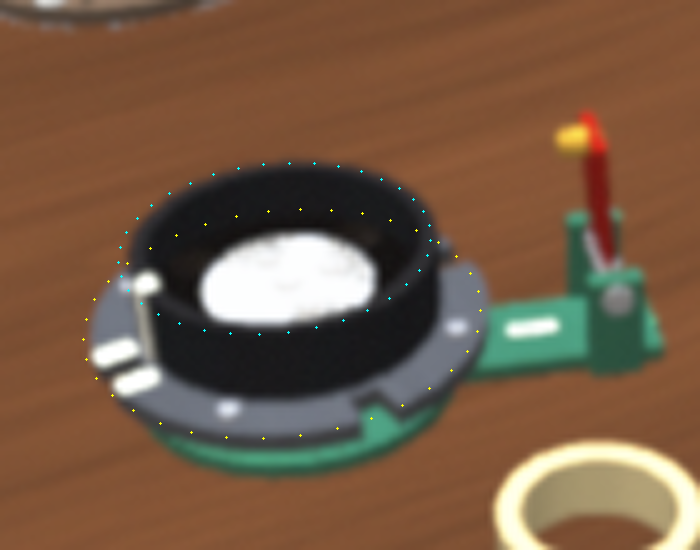

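View pics/c3.png

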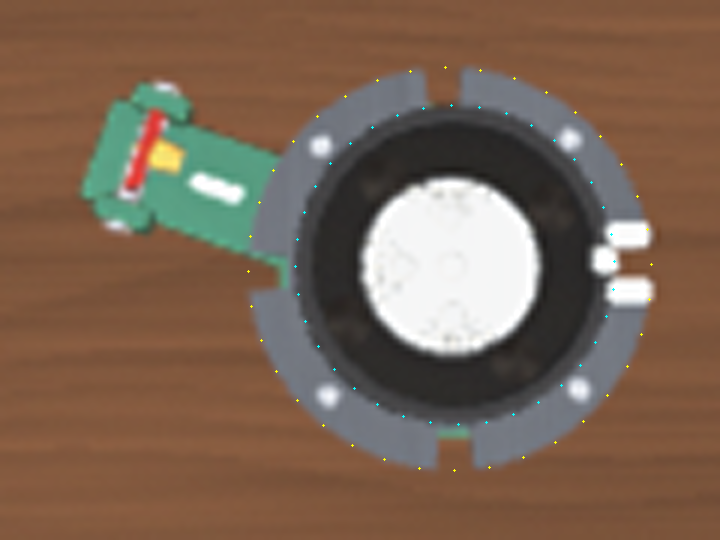

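The fit holds together: axis (548.4,-108), notch radius about 93, stand +x at about 69.7°, white notch at -89.4°. The turn needed is about +159.2°. In c2 and c3 the projected plate and rim circles lie on the image edges to within about 2 mm. I'll write a small planner that converts world waypoints to tool shares.

```bash
cat >> h.py <<'E'
import json
AX=np.array([548.4,-108.0]);ST=69.7
def rot(psi): return R.from_euler("z",psi,degrees=True)*R.from_euler("x",180,degrees=True)
def plan(wps,grip,start):
    """world way points (x,y,z,psi) -> rows in the start pose's tool axes"""
    p0,r0=np.array(start[:3]),rot(start[3])
    out=[]
    for w in wps:
        t=r0.inv().apply(np.array(w[:3])-p0)/600
        a=(r0.inv()*rot(w[3])).as_rotvec(degrees=True)/120
        out.append([*np.round(t,4).tolist(),*np.round(a,4).tolist(),grip])
    for o in out: print(o)
def wall(phi,z,r=75.5): 
    a=np.radians(phi);return (AX[0]+r*np.cos(a),AX[1]+r*np.sin(a),z,phi-90)
def st(r,z,psi=ST-180):
    a=np.radians(ST);return (AX[0]+r*np.cos(a),AX[1]+r*np.sin(a),z,psi)
E
python3 - <<'E'
from h import *
s=(179.273,650.735,206.602,-15.41)
w=(450,250,230,-95);plan([w],.72,s)
w2=wall(-115,230);print(w2);plan([(w2[0],w2[1],230,-175)],.72,w)
plan([wall(-115,160),wall(-115,100)],.72,(w2[0],w2[1],230,-175))
E
```

```text
[0.6125, 0.524, -0.039, 0.0, -0.0, 0.6633, 0.72]
(np.float64(516.4923212385772), np.float64(-176.42623792126707), 230, -205)
[0.6983, -0.1723, -0.0, -0.0, -0.0, 0.6667, 0.72]
[0.0, -0.0, 0.1167, 0.0, -0.0, 0.25, 0.72]
[0.0, -0.0, 0.2167, 0.0, -0.0, 0.25, 0.72]
```

Call:
{"op": "drive_tool", "data": {
  "targets": [
    [0.6125, 0.524, -0.039, 0, 0, 0.6633, 0.72],
    [0.6125, 0.524, -0.039, 0, 0, 0.6633, 0.72],
    [0.6125, 0.524, -0.039, 0, 0, 0.6633, 0.72],
    [0.6125, 0.524, -0.039, 0, 0, 0.6633, 0.72],
    [0.6125, 0.524, -0.039, 0, 0, 0.6633, 0.72],
    [0.6125, 0.524, -0.039, 0, 0, 0.6633, 0.72],
    [0.6125, 0.524, -0.039, 0, 0, 0.6633, 0.72],
    [0.6125, 0.524, -0.039, 0, 0, 0.6633, 0.72],
    [0.6125, 0.524, -0.039, 0, 0, 0.6633, 0.72],
    [0.6125, 0.524, -0.039, 0, 0, 0.6633, 0.72]
  ],
  "newtons": 40
}}

```text
time_s: 1.1
ee_pos: [450.9, 247.4, 230.1]
tcp_rot: [-0.673, 0.739, -0.0, -0.0]
force: [0.7, 0.1, -0.3]
grip_width: 0.283
grip_force: 0.0
```

```bash
python3 -c "
from cell import ctrl;from h import *
o=ctrl.get_obs();print(o['time_s'],o['ee_pos'],o['qpos'],R.from_quat(o['tcp_rot']).as_euler('zyx',degrees=True))"
```

```text
1.1 [450.91945116 247.40374087 230.14638982] [ 8.83989755e-01  7.67897591e-02 -2.99794340e-01  3.54266062e-05
 -1.19431674e+00 -9.77726404e-01] [ 9.53699679e+01 -2.33733298e-03  1.79994173e+02]
```

Call:
{"op": "drive_tool", "data": {
  "targets": [
    [0.6983, -0.1723, 0, 0, 0, 0.6667, 0.72],
    [0.6983, -0.1723, 0, 0, 0, 0.6667, 0.72],
    [0.6983, -0.1723, 0, 0, 0, 0.6667, 0.72],
    [0.6983, -0.1723, 0, 0, 0, 0.6667, 0.72],
    [0.6983, -0.1723, 0, 0, 0, 0.6667, 0.72],
    [0.6983, -0.1723, 0, 0, 0, 0.6667, 0.72],
    [0.6983, -0.1723, 0, 0, 0, 0.6667, 0.72],
    [0.6983, -0.1723, 0, 0, 0, 0.6667, 0.72],
    [0.6983, -0.1723, 0, 0, 0, 0.6667, 0.72],
    [0.6983, -0.1723, 0, 0, 0, 0.6667, 0.72]
  ]
}}

```text
time_s: 2.1
ee_pos: [516.3, -179.8, 229.1]
tcp_rot: [-0.039, 0.999, -0.0, -0.001]
force: [-0.5, 0.1, -0.7]
grip_width: 0.28
grip_force: 0.0
```

Call:
{"op": "drive_tool", "data": {
  "targets": [
    [0, 0, 0.1167, 0, 0, 0.25, 0.72],
    [0, 0, 0.1167, 0, 0, 0.25, 0.72],
    [0, 0, 0.1167, 0, 0, 0.25, 0.72],
    [0, 0, 0.1167, 0, 0, 0.25, 0.72],
    [0, 0, 0.1833, 0, 0, 0.25, 0.72],
    [0, 0, 0.1833, 0, 0, 0.25, 0.72],
    [0, 0, 0.1833, 0, 0, 0.25, 0.72],
    [0, 0, 0.1833, 0, 0, 0.25, 0.72]
  ]
}}

```text
time_s: 2.9
ee_pos: [517.3, -176.5, 121.3]
tcp_rot: [0.216, 0.976, -0.0, 0.001]
force: [-0.6, -0.3, -0.3]
grip_width: 0.28
grip_force: 0.0
```

Run:
```python
from cell import ctrl;from h import *
o=ctrl.get_obs();print(o['time_s'],o['ee_pos'],o['grip_width'],R.from_quat(o['tcp_rot']).as_euler('zyx',degrees=True))
f=ctrl.grab_frame("wrist");T=f["tool_from_camera"]
M=R.from_quat(o['tcp_rot']);im=f["pixels"].copy()
f["origin"]=M.apply(T[:3,3])+o['ee_pos'];f["orientation"]=(M*R.from_matrix(T[:3,:3])).as_quat()
pickle.dump(f,open("w1.pkl","wb"))
a=np.radians(np.arange(0,360,3))
for r,z,c in((80,87,(0,255,255)),(71,87,(255,0,255)),(104,42,(255,255,0)),(44,60,(255,0,0))):
    for u in proj(f,np.c_[AX[0]+r*np.cos(a),AX[1]+r*np.sin(a),0*a+z]):
        if 0<u[0]<560 and 0<u[1]<420: cv2.circle(im,(int(u[0]),int(u[1])),1,c,-1)
cv2.imwrite("pics/w1.png",im[:,:,::-1]);print(f["origin"])
```

```text
2.9 [ 517.33498791 -176.52772151  121.33655825] 0.27967370781046696 [-1.55032692e+02  6.72083396e-02  1.79974498e+02]
[ 456.88738444 -149.6353347   288.18423275]
```

View pics/w1.png

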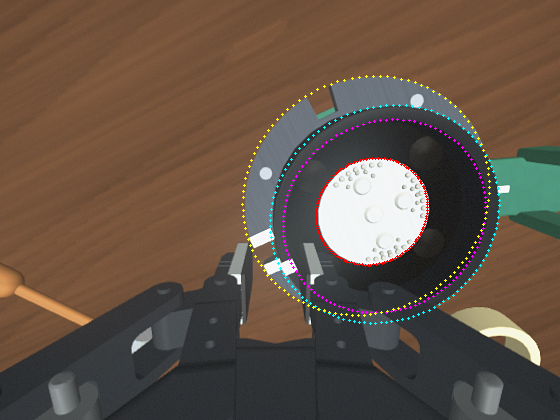

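The wrist view shows all the projected circles on the real edges (rim arc through (280,200), roundel at (373,212)), so the axis is good to about 1 mm. The two fingers, at (238,275) and (315,275), straddle the wall. I'll descend and pinch.

Call:
{"op": "drive_tool", "data": {
  "targets": [
    [0, 0, 0.04, 0, 0, 0, 0.72],
    [0, 0, 0.07, 0, 0, 0, 0.72],
    [0, 0, 0.09, 0, 0, 0, 0.72],
    [0, 0, 0.09, 0, 0, 0, 0.72],
    [0, 0, 0.09, 0, 0, 0, 1],
    [0, 0, 0.09, 0, 0, 0, 1],
    [0, 0, 0.09, 0, 0, 0, 1],
    [0, 0, 0.09, 0, 0, 0, 1],
    [0, 0, 0.09, 0, 0, 0, 1],
    [0, 0, 0.09, 0, 0, 0, 1]
  ],
  "newtons": 40
}}

```text
time_s: 3.95
ee_pos: [516.7, -176.4, 66.2]
tcp_rot: [0.216, 0.976, 0.0, 0.0]
force: [0.2, -0.2, -0.9]
grip_width: -0.004
grip_force: 0.0
```

Run:
```python
from h import *
for a in(-115,-62,-9):
    print();plan([wall(p,66) for p in np.linspace(a,a+53,11)[1:]],1,wall(a,66))
```

```text
[-0.0116, 0.0005, 0.0, 0.0, 0.0, -0.0442, 1]
[-0.0231, 0.0021, 0.0, -0.0, 0.0, -0.0883, 1]
[-0.0345, 0.0048, 0.0, 0.0, 0.0, -0.1325, 1]
[-0.0455, 0.0085, 0.0, -0.0, 0.0, -0.1767, 1]
[-0.0561, 0.0132, 0.0, -0.0, 0.0, -0.2208, 1]
[-0.0663, 0.0189, 0.0, 0.0, 0.0, -0.265, 1]
[-0.0759, 0.0255, 0.0, 0.0, 0.0, -0.3092, 1]
[-0.0848, 0.0329, 0.0, 0.0, 0.0, -0.3533, 1]
[-0.0931, 0.0411, 0.0, 0.0, 0.0, -0.3975, 1]
[-0.1005, 0.0501, 0.0, 0.0, 0.0, -0.4417, 1]

[-0.0116, 0.0005, 0.0, 0.0, 0.0, -0.0442, 1]
[-0.0231, 0.0021, 0.0, 0.0, 0.0, -0.0883, 1]
[-0.0345, 0.0048, 0.0, -0.0, 0.0, -0.1325, 1]
[-0.0455, 0.0085, 0.0, 0.0, 0.0, -0.1767, 1]
[-0.0561, 0.0132, 0.0, 0.0, 0.0, -0.2208, 1]
[-0.0663, 0.0189, 0.0, 0.0, 0.0, -0.265, 1]
[-0.0759, 0.0255, 0.0, -0.0, 0.0, -0.3092, 1]
[-0.0848, 0.0329, 0.0, 0.0, 0.0, -0.3533, 1]
[-0.0931, 0.0411, 0.0, -0.0, 0.0, -0.3975, 1]
[-0.1005, 0.0501, 0.0, 0.0, 0.0, -0.4417, 1]

[-0.0116, 0.0005, 0.0, 0.0, 0.0, -0.0442, 1]
[-0.0231, 0.0021, 0.0, 0.0, 0.0, -0.0883, 1]
[-0.0345, 0.0048, 0.0, 0.0, 0.0, -0.1325, 1]
[-0.0455, 0.0085, 0.0, 0.0, 0.0, -0.1767, 1]
[-0.0561, 0.0132, 0.0, -0.0, 0.0, -0.2208, 1]
[-0.0663, 0.0189, 0.0, 0.0, 0.0, -0.265, 1]
[-0.0759, 0.0255, 0.0, -0.0, 0.0, -0.3092, 1]
[-0.0848, 0.0329, 0.0, 0.0, 0.0, -0.3533, 1]
[-0.0931, 0.0411, 0.0, 0.0, 0.0, -0.3975, 1]
[-0.1005, 0.0501, 0.0, 0.0, 0.0, -0.4417, 1]
```

The gripper reads fully shut with no force, so I'll look.

Run:
```python
from cell import ctrl;from h import *
o=ctrl.get_obs();print(o)
A=ctrl.grab_frame("wrist")["pixels"];B=ctrl.grab_frame("scene")["pixels"]
B=cv2.resize(B[130:270,150:337],None,fx=3,fy=3,interpolation=cv2.INTER_CUBIC)
A=cv2.resize(A[200:420,180:420],(240,220))
C=np.zeros((420,800,3),np.uint8);C[:420,:561]=B[:420,:561];C[:220,561:]=A[:,:239]
cv2.imwrite("pics/v2.png",C[:,:,::-1])
```

```text
{'time_s': 3.95, 'qpos': array([ 3.00523622e-02,  2.83503970e-01, -4.55289390e-01,  4.09717844e-05,
       -8.31719008e-01, -2.03719862e+00]), 'dq': array([-1.00994191e-03,  1.08970449e-03, -2.51413038e-03, -1.80401579e-03,
        9.79425442e-05,  7.56035339e-04]), 'tau': array([ 2.37551321e-03, -4.62225759e+01,  2.31147534e+01,  5.46221137e+00,
       -1.46798764e-03,  5.24374161e-05]), 'ee_pos': array([ 516.66244758, -176.36709856,   66.20412459]), 'tcp_rot': array([2.16434741e-01, 9.76297077e-01, 2.02035627e-05, 1.41347887e-04]), 'force': array([ 0.18543221, -0.15133688, -0.91792041]), 'wrist_torque': array([-0.04946628,  0.02728159,  0.01062135]), 'grip_force': 0.0, 'grip_width': -0.0035824041552153826}
```

View pics/v2.png

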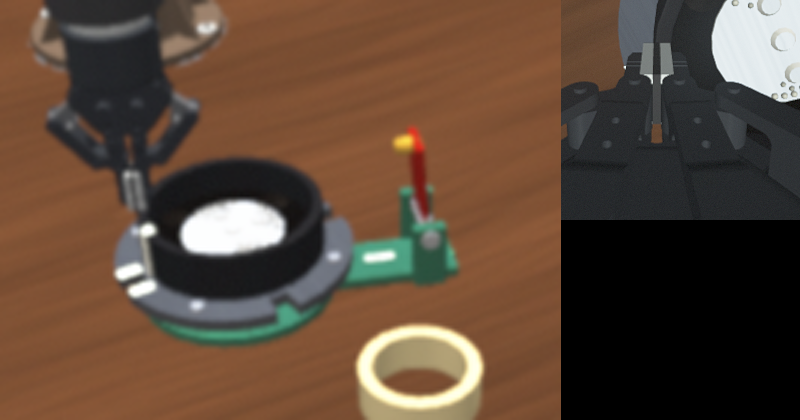

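Run:
```python
from h import *
f=pickle.load(open("w1.pkl","rb"));g=pickle.load(open("scene.pkl","rb"))
p=np.array([517.33,-176.53,121.34])
y=np.array([np.cos(np.radians(65)),np.sin(np.radians(65)),0])
print("w1 tcp, ±12, tcp-19, rim pt",proj(f,[p,p+12*y,p-12*y,p+[0,0,19],[*wall(-115,87)[:3]]]).round())
q=np.array([516.7,-176.4,66.2])
u=proj(g,[q,q+[0,0,10],q+[0,0,20.8],q+[0,0,40]]);print(u,((u-[150,130])*3).round())
print(proj(g,[q-14.5*y,q+14.5*y]))
```

```text
w1 tcp, ±12, tcp-19, rim pt [[277. 244.]
 [297. 244.]
 [257. 244.]
 [278. 257.]
 [277. 225.]]
[[196.05950637 207.0234077 ]
 [195.54939578 203.82307775]
 [194.99246567 200.3290116 ]
 [193.98662902 194.01859728]] [[138. 231.]
 [137. 221.]
 [135. 211.]
 [132. 192.]]
[[190.41160291 207.42027074]
 [201.6982052  206.62719143]]
```

Run:
```python
from cell import ctrl;from h import *
o=ctrl.get_obs()
f=ctrl.grab_frame("wrist");T=f["tool_from_camera"];g=ctrl.grab_frame("scene")
M=R.from_quat(o['tcp_rot']);f["origin"]=M.apply(T[:3,3])+o['ee_pos'];f["orientation"]=(M*R.from_matrix(T[:3,:3])).as_quat()
print(f["fx"],T.round(3).tolist())
q=o['ee_pos'];y=M.apply([0,1,0])
P=[q,q+14.5*y,q-14.5*y,q+[0,0,20.8],q+[0,0,19]+14.5*y]
print(proj(f,P).round(),proj(g,P).round(1))
A=cv2.resize(f["pixels"][150:350,180:380],None,fx=2,fy=2,interpolation=cv2.INTER_CUBIC)
B=cv2.resize(g["pixels"][165:225,170:220],None,fx=8,fy=8,interpolation=cv2.INTER_CUBIC)
C=np.zeros((480,800,3),np.uint8);C[:,:400]=B;C[:400,400:]=A
for u in proj(g,P):cv2.circle(C,tuple(int(k) for k in (u-[170,165]+.5)*8),2,(255,255,0),-1)
for u in proj(f,P):
    cv2.circle(C,(int((u[0]-180)*2+400),int((u[1]-150)*2)),2,(255,255,0),-1)
cv2.imwrite("pics/v3.png",C[:,:,::-1])
```

```text
299.33956855853114 [[0.0, -0.966, -0.257, 65.94], [1.0, 0.001, -0.001, -1.121], [0.001, -0.257, 0.966, -166.929], [0.0, 0.0, 0.0, 1.0]]
[[277. 244.]
 [302. 244.]
 [253. 244.]
 [278. 258.]
 [305. 257.]] [[196.1 207. ]
 [201.7 206.6]
 [190.4 207.4]
 [195.  200.3]
 [200.8 200.5]]
```

View pics/v3.png

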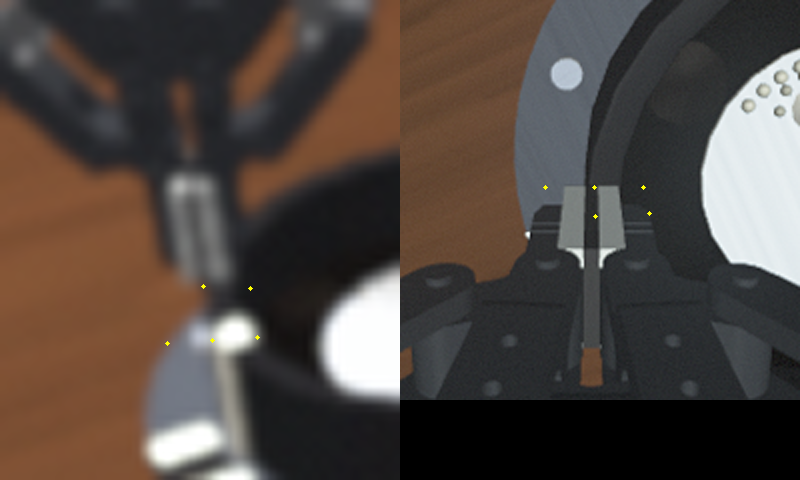

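The pads shut above the rim. In the scene crop the tips end at (205,285), which corresponds to z of about 88, not 66. The fingers therefore reach roughly 20 mm less far than the reported TCP. I'll reopen, go down carefully while watching the force, and pinch again.

Call:
{"op": "drive_tool", "data": {
  "targets": [
    [0, 0, 0, 0, 0, 0, 0.72],
    [0, 0, 0, 0, 0, 0, 0.72],
    [0, 0, 0, 0, 0, 0, 0.72],
    [0, 0, 0, 0, 0, 0, 0.72],
    [0, 0, 0.01, 0, 0, 0, 0.72],
    [0, 0, 0.012, 0, 0, 0, 0.72],
    [0, 0, 0.012, 0, 0, 0, 0.72]
  ]
}}

```text
time_s: 4.85
ee_pos: [516.2, -176.4, 58.3]
tcp_rot: [0.216, 0.976, -0.0, -0.0]
force: [0.9, -0.4, -0.5]
grip_width: 0.28
grip_force: 0.0
```

Call:
{"op": "drive_tool", "data": {
  "targets": [
    [0, 0, 0, 0, 0, 0, 1],
    [0, 0, 0, 0, 0, 0, 1],
    [0, 0, 0, 0, 0, 0, 1],
    [0, 0, 0, 0, 0, 0, 1]
  ]
}}

```text
time_s: 5.25
ee_pos: [518.7, -174.3, 58.9]
tcp_rot: [0.217, 0.976, 0.002, 0.002]
force: [6.1, 11.4, -3.6]
grip_width: 0.068
grip_force: 38.6
```

Now it is gripping, but shallowly, and the arm was pulled 3 mm inward. I'll reopen, shift 3 mm inward (tool +y), go 9 mm deeper and grip again.

Call:
{"op": "drive_tool", "data": {
  "targets": [
    [0, 0.005, 0, 0, 0, 0, 0.72],
    [0, 0.005, 0, 0, 0, 0, 0.72],
    [0, 0.005, 0, 0, 0, 0, 0.72],
    [0, 0.005, 0.005, 0, 0, 0, 0.72],
    [0, 0.005, 0.01, 0, 0, 0, 0.72],
    [0, 0.005, 0.015, 0, 0, 0, 0.72],
    [0, 0.005, 0.015, 0, 0, 0, 0.72]
  ]
}}

```text
time_s: 5.95
ee_pos: [517.4, -173.7, 49.2]
tcp_rot: [0.217, 0.976, -0.0, -0.001]
force: [-0.2, -0.2, 0.3]
grip_width: 0.281
grip_force: 0.0
```

Call:
{"op": "drive_tool", "data": {
  "targets": [
    [0, 0, 0, 0, 0, 0, 1],
    [0, 0, 0, 0, 0, 0, 1],
    [0, 0, 0, 0, 0, 0, 1],
    [0, 0, 0, 0, 0, 0, 1]
  ]
}}

```text
time_s: 6.35
ee_pos: [518.0, -173.7, 49.8]
tcp_rot: [0.217, 0.976, 0.0, 0.0]
force: [2.4, -1.1, -2.1]
grip_width: 0.082
grip_force: 38.8
```

Run:
```python
from h import *
plan([wall(p,50,72.5) for p in np.linspace(-115,-65,11)[1:]],1,wall(-115,50,72.5))
```

```text
[-0.0105, 0.0005, 0.0, 0.0, 0.0, -0.0417, 1]
[-0.021, 0.0018, 0.0, -0.0, 0.0, -0.0833, 1]
[-0.0313, 0.0041, 0.0, 0.0, 0.0, -0.125, 1]
[-0.0413, 0.0073, 0.0, -0.0, 0.0, -0.1667, 1]
[-0.0511, 0.0113, 0.0, 0.0, 0.0, -0.2083, 1]
[-0.0604, 0.0162, 0.0, -0.0, 0.0, -0.25, 1]
[-0.0693, 0.0219, 0.0, 0.0, 0.0, -0.2917, 1]
[-0.0777, 0.0283, 0.0, -0.0, 0.0, -0.3333, 1]
[-0.0854, 0.0354, 0.0, -0.0, 0.0, -0.375, 1]
[-0.0926, 0.0432, 0.0, 0.0, 0.0, -0.4167, 1]
```

Call:
{"op": "drive_tool", "data": {
  "targets": [
    [-0.0105, 0.0005, 0, 0, 0, -0.0417, 1],
    [-0.021, 0.0018, 0, 0, 0, -0.0833, 1],
    [-0.0313, 0.0041, 0, 0, 0, -0.125, 1],
    [-0.0413, 0.0073, 0, 0, 0, -0.1667, 1],
    [-0.0511, 0.0113, 0, 0, 0, -0.2083, 1],
    [-0.0604, 0.0162, 0, 0, 0, -0.25, 1],
    [-0.0693, 0.0219, 0, 0, 0, -0.2917, 1],
    [-0.0777, 0.0283, 0, 0, 0, -0.3333, 1],
    [-0.0854, 0.0354, 0, 0, 0, -0.375, 1],
    [-0.0926, 0.0432, 0, 0, 0, -0.4167, 1]
  ],
  "newtons": 60
}}

```text
time_s: 7.35
ee_pos: [581.2, -174.2, 50.0]
tcp_rot: [-0.218, 0.976, -0.001, 0.001]
force: [6.1, -3.7, -5.9]
grip_width: 0.074
grip_force: 60.8
```

Run:
```python
from h import *
from cell import ctrl
o=ctrl.get_obs();d=o['ee_pos'][:2]-AX;print(np.hypot(*d),np.degrees(np.arctan2(d[1],d[0])),wall(-65,50,72.5),o['ee_pos'],o['force'],o['grip_width'])
```

```text
73.87043081124924 -63.62853411535221 (np.float64(579.0398239762006), np.float64(-173.7073145601571), 50, -155) [ 581.21243625 -174.18296288   49.97329564] [ 6.14649853 -3.67491506 -5.91182593] 0.07401697601757685
```

Call:
{"op": "drive_tool", "data": {
  "targets": [
    [-0.0105, 0.0005, 0, 0, 0, -0.0417, 1],
    [-0.021, 0.0018, 0, 0, 0, -0.0833, 1],
    [-0.0313, 0.0041, 0, 0, 0, -0.125, 1],
    [-0.0413, 0.0073, 0, 0, 0, -0.1667, 1],
    [-0.0511, 0.0113, 0, 0, 0, -0.2083, 1],
    [-0.0604, 0.0162, 0, 0, 0, -0.25, 1],
    [-0.0693, 0.0219, 0, 0, 0, -0.2917, 1],
    [-0.0777, 0.0283, 0, 0, 0, -0.3333, 1],
    [-0.0854, 0.0354, 0, 0, 0, -0.375, 1],
    [-0.0926, 0.0432, 0, 0, 0, -0.4167, 1]
  ]
}}

```text
time_s: 8.35
ee_pos: [622.4, -125.8, 50.0]
tcp_rot: [-0.61, 0.792, -0.002, 0.003]
force: [11.9, 0.9, -8.7]
grip_width: 0.074
grip_force: 59.8
```

Call:
{"op": "drive_tool", "data": {
  "targets": [
    [-0.0105, 0.0005, 0, 0, 0, -0.0417, 1],
    [-0.021, 0.0018, 0, 0, 0, -0.0833, 1],
    [-0.0313, 0.0041, 0, 0, 0, -0.125, 1],
    [-0.0413, 0.0073, 0, 0, 0, -0.1667, 1],
    [-0.0511, 0.0113, 0, 0, 0, -0.2083, 1],
    [-0.0604, 0.0162, 0, 0, 0, -0.25, 1],
    [-0.0693, 0.0219, 0, 0, 0, -0.2917, 1],
    [-0.0777, 0.0283, 0, 0, 0, -0.3333, 1],
    [-0.0854, 0.0354, 0, 0, 0, -0.375, 1],
    [-0.0926, 0.0432, 0, 0, 0, -0.4167, 1]
  ]
}}

```text
time_s: 9.35
ee_pos: [611.7, -63.3, 50.0]
tcp_rot: [0.888, -0.46, 0.002, -0.003]
force: [9.7, 9.6, -7.7]
grip_width: 0.067
grip_force: 59.1
```

Run:
```python
from h import *
from cell import ctrl
o=ctrl.get_obs();d=o['ee_pos'][:2]-AX;print(np.hypot(*d),np.degrees(np.arctan2(d[1],d[0])),o['force'],o['grip_width'])
f=ctrl.grab_frame("top");im=f["pixels"].astype(int)
# white paint on the plate: bright, unsaturated pixels in a ring r 84..106 of axis
v,u=np.nonzero((im.min(2)>185))
for a,b in zip(u,v):
    p=ray(f,(a,b),42)[:2]-AX;r=np.hypot(*p)
    if 76<r<125: print((a,b),im[b,a],round(r),round(np.degrees(np.arctan2(p[1],p[0])),1))
plan([wall(p,50,72.5) for p in np.linspace(35,44.2,4)[1:]],1,wall(35,50,72.5))
```

```text
77.48133048175616 35.24984660807962 [ 9.65528587  9.6401082  -7.69424628] 0.0671359174220913
(np.int64(342), np.int64(224)) [201 206 218] 91 -70.7
(np.int64(343), np.int64(224)) [203 209 221] 94 -71.3
(np.int64(342), np.int64(225)) [229 232 238] 90 -72.5
(np.int64(343), np.int64(225)) [225 229 235] 93 -73.1
(np.int64(287), np.int64(226)) [213 212 209] 89 72.5
(np.int64(288), np.int64(226)) [222 224 223] 86 71.9
(np.int64(342), np.int64(226)) [229 232 239] 89 -74.4
(np.int64(343), np.int64(226)) [224 228 234] 92 -75.0
(np.int64(287), np.int64(227)) [188 192 195] 88 74.5
(np.int64(288), np.int64(227)) [221 226 227] 85 73.9
(np.int64(286), np.int64(242)) [225 228 235] 91 104.5
(np.int64(287), np.int64(242)) [219 225 231] 88 105.0
(np.int64(286), np.int64(243)) [229 233 239] 92 106.3
(np.int64(287), np.int64(243)) [225 228 234] 89 106.9
(np.int64(286), np.int64(244)) [210 216 225] 93 108.1
(np.int64(287), np.int64(244)) [195 200 211] 90 108.8
(np.int64(324), np.int64(261)) [194 199 210] 87 -161.7
(np.int64(323), np.int64(262)) [227 230 236] 89 -164.2
(np.int64(324), np.int64(262)) [226 229 235] 90 -162.3
(np.int64(323), np.int64(263)) [228 232 238] 92 -164.8
(np.int64(324), np.int64(263)) [224 227 234] 93 -163.0
[-0.0065, 0.0002, 0.0, 0.0, 0.0, -0.0256, 1]
[-0.0129, 0.0007, 0.0, -0.0, 0.0, -0.0511, 1]
[-0.0193, 0.0016, 0.0, -0.0, 0.0, -0.0767, 1]
```

```bash
cat >> h.py <<'E'
def notch_angle(f,guess,c=AX):
    """white-notch azimuth from the four bolts (45 deg off the notches), image centroids"""
    im=f["pixels"].min(2).astype(float);out=[]
    for k in(45,135,225,315):
        a=np.radians(guess+k);u0=proj(f,[c[0]+91*np.cos(a),c[1]+91*np.sin(a),42])[0]
        x,y=np.round(u0).astype(int);w=im[y-4:y+5,x-4:x+5];w=np.clip(w-150,0,None)
        if w.sum()<80: continue
        yy,xx=np.mgrid[y-4:y+5,x-4:x+5];q=ray(f,((w*xx).sum()/w.sum(),(w*yy).sum()/w.sum()),42)[:2]-c
        out.append((round(np.hypot(*q),1),round((np.degrees(np.arctan2(q[1],q[0]))-k-guess+180)%360-180+guess,2)))
    return out
E
python3 - <<'E'
from h import *
from cell import ctrl
print(notch_angle(pickle.load(open("top.pkl","rb")),-89.4))
f=ctrl.grab_frame("top")
print(notch_angle(f,61.7))
f=pickle.load(open("top.pkl","rb"));g=f["pixels"].astype(int)
# arm white mark centroid and green axis
m=(g.min(2)>170);v,u=np.nonzero(m[215:228,268:284]);W=g.min(2)[214:229,268:284].astype(float);W=np.clip(W-120,0,None)
yy,xx=np.mgrid[214:229,268:284];q=ray(f,((W*xx).sum()/W.sum(),(W*yy).sum()/W.sum()),12)[:2]-AX
print("mark",np.hypot(*q),np.degrees(np.arctan2(q[1],q[0])))
E
```

```text
[(np.float64(91.5), np.float64(-89.2)), (np.float64(91.5), np.float64(-89.47)), (np.float64(90.9), np.float64(-89.52)), (np.float64(90.8), np.float64(-89.26))]
[(np.float64(91.2), np.float64(62.41)), (np.float64(90.6), np.float64(62.63)), (np.float64(91.1), np.float64(62.94))]
mark 128.34910767746464 69.38729956663197
```

Run:
```python
from h import *
s=wall(35,50,72.5);e=(606.2,-56.0,50,-48);print(s)
plan([tuple(np.array(s)+(np.array(e)-s)*t) for t in(.33,.67,1)],1,s)
```

```text
(np.float64(607.7885232109519), np.float64(-66.41570836454916), 50, -55)
[-0.0052, -0.0026, -0.0, 0.0, 0.0, -0.0192, 1]
[-0.0105, -0.0052, -0.0, 0.0, 0.0, -0.0391, 1]
[-0.0157, -0.0078, -0.0, -0.0, 0.0, -0.0583, 1]
```

Call:
{"op": "drive_tool", "data": {
  "targets": [
    [-0.0052, -0.0026, 0, 0, 0, -0.0192, 1],
    [-0.0105, -0.0052, 0, 0, 0, -0.0391, 1],
    [-0.0157, -0.0078, 0, 0, 0, -0.0583, 1],
    [-0.0157, -0.0078, 0, 0, 0, -0.0583, 1],
    [-0.0157, -0.0078, 0, 0, 0, -0.0583, 1]
  ]
}}

```text
time_s: 9.95
ee_pos: [605.1, -55.2, 49.8]
tcp_rot: [0.913, -0.407, -0.001, 0.0]
force: [-4.6, 5.7, 4.5]
grip_width: 0.071
grip_force: 58.2
```

Run:
```python
from h import *
from cell import ctrl
o=ctrl.get_obs();print(o['ee_pos'],o['force'])
print(notch_angle(ctrl.grab_frame("top"),69))
```

```text
[605.14117624 -55.22854138  49.84852223] [-4.57722279  5.74822179  4.53227783]
[(np.float64(91.0), np.float64(69.55)), (np.float64(90.7), np.float64(69.78)), (np.float64(91.4), np.float64(70.07))]
```

The notch is at about 69.7° against a target of 69.6°. I'll release and rise.

Call:
{"op": "drive_tool", "data": {
  "targets": [
    [0, 0, 0, 0, 0, 0, 0.72],
    [0, 0, 0, 0, 0, 0, 0.72],
    [0, 0, 0, 0, 0, 0, 0.72],
    [0, 0, -0.02, 0, 0, 0, 0.72],
    [0, 0, -0.1, 0, 0, 0, 0.72],
    [0, 0, -0.2, 0, 0, 0, 0.72],
    [0, 0, -0.3, 0, 0, 0, 0.72],
    [0, 0, -0.3, 0, 0, 0, 0.72],
    [0, 0, -0.3, 0, 0, 0, 0.72]
  ]
}}

```text
time_s: 10.9
ee_pos: [608.4, -56.0, 235.5]
tcp_rot: [0.914, -0.407, 0.004, -0.002]
force: [1.0, -0.0, -0.2]
grip_width: 0.278
grip_force: 0.0
```

```bash
cat >> h.py <<'E'
A2=np.array([549.9,-106.0])
def st2(r,z,psi=ST-180):
    a=np.radians(ST);return (A2[0]+r*np.cos(a),A2[1]+r*np.sin(a),z,psi)
E
python3 - <<'E'
from h import *
from cell import ctrl
o=ctrl.get_obs();print(o['ee_pos'])
print(notch_angle(ctrl.grab_frame("top"),69.6))
plan([st2(225,230)],1,(606.2,-56,230,-48))
plan([st2(225,150),st2(225,98)],1,st2(225,230))
E
```

```text
[608.42159775 -55.98068366 235.51679994]
[(np.float64(91.0), np.float64(69.53)), (np.float64(90.7), np.float64(69.78)), (np.float64(91.4), np.float64(70.05))]
[-0.1752, -0.2065, -0.0, 0.0, -0.0, 0.5192, 1]
[0.0, -0.0, 0.1333, 0.0, 0.0, 0.0, 1]
[0.0, -0.0, 0.22, 0.0, 0.0, 0.0, 1]
```

Call:
{"op": "drive_tool", "data": {
  "targets": [
    [-0.1752, -0.2065, 0, 0, 0, 0.5192, 1],
    [-0.1752, -0.2065, 0, 0, 0, 0.5192, 1],
    [-0.1752, -0.2065, 0, 0, 0, 0.5192, 1],
    [-0.1752, -0.2065, 0, 0, 0, 0.5192, 1],
    [-0.1752, -0.2065, 0, 0, 0, 0.5192, 1],
    [-0.1752, -0.2065, 0, 0, 0, 0.5192, 1],
    [-0.1752, -0.2065, 0, 0, 0, 0.5192, 1],
    [-0.1752, -0.2065, 0, 0, 0, 0.5192, 1],
    [-0.1752, -0.2065, 0, 0, 0, 0.5192, 1],
    [-0.1752, -0.2065, 0, 0, 0, 0.5192, 1]
  ]
}}

```text
time_s: 11.95
ee_pos: [627.6, 104.9, 229.0]
tcp_rot: [-0.572, 0.82, 0.0, -0.001]
force: [-0.5, -0.0, 0.4]
grip_width: -0.003
grip_force: 0.0
```

Run:
```python
from h import *
from cell import ctrl
o=ctrl.get_obs();print(o['ee_pos'],o['tcp_rot'])
f=ctrl.grab_frame("wrist");T=f["tool_from_camera"]
M=R.from_quat(o['tcp_rot']);im=f["pixels"].copy()
f["origin"]=M.apply(T[:3,3])+o['ee_pos'];f["orientation"]=(M*R.from_matrix(T[:3,:3])).as_quat()
pickle.dump(f,open("w2.pkl","wb"))
for r,z,l in((92,42,0),(128,12,0),(168,51,0),(168,62,30),(168,62,-30),(172,133,20),(172,133,-20)):
    a=np.radians(ST);b=a+np.pi/2
    u=proj(f,[A2[0]+r*np.cos(a)+l*np.cos(b),A2[1]+r*np.sin(a)+l*np.sin(b),z])[0];print(r,z,l,u.round(1))
    if 0<u[0]<560 and 0<u[1]<420: cv2.circle(im,(int(u[0]),int(u[1])),2,(255,0,255),-1)
cv2.imwrite("pics/w2.png",im[:,:,::-1])
```

```text
[627.63360272 104.93402667 229.04620383] [-5.72146703e-01  8.20150979e-01  1.52514382e-04 -7.05998009e-04]
92 42 0 [273.9  65.8]
128 12 0 [274.  103.2]
168 51 0 [273.9 137.9]
168 62 30 [301.4 138.3]
168 62 -30 [246.2 138.2]
172 133 20 [296.8 145.4]
172 133 -20 [250.4 145.3]
```

View pics/w2.png

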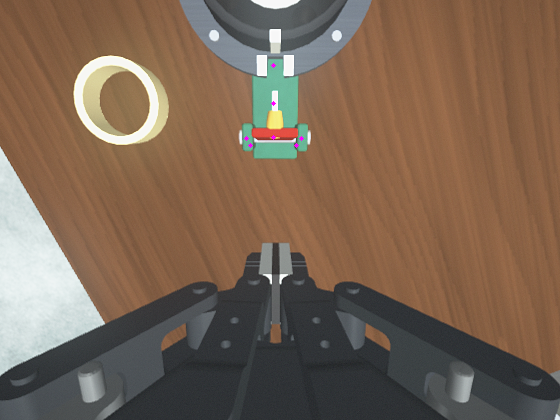

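The wrist view shows the white notch between paint patches (262,65) and (289,65), midpoint 275.5. The stud is at (275,120) and the arm mark at (275,100), so they line up. The latch is about upright at (275,133). I'll go down outside the latch and plan the fold arc.

Call:
{"op": "drive_tool", "data": {
  "targets": [
    [0, 0, 0.08, 0, 0, 0, 1],
    [0, 0, 0.16, 0, 0, 0, 1],
    [0, 0, 0.22, 0, 0, 0, 1],
    [0, 0, 0.22, 0, 0, 0, 1],
    [0, 0, 0.22, 0, 0, 0, 1]
  ]
}}

```text
time_s: 12.5
ee_pos: [628.4, 105.0, 98.4]
tcp_rot: [-0.572, 0.82, -0.0, -0.0]
force: [0.2, -0.4, 0.6]
grip_width: 0.001
grip_force: 0.0
```

Run:
```python
from h import *
def w(t): return st2(179-70*np.cos(t)+4*np.sin(t),51+70*np.sin(t)+4*np.cos(t)-23)
s=st2(225,98)
a=[st2(205,98),st2(192,98)]+[w(t) for t in(1.57,1.47,1.37,1.26,1.15,1.04,.93,.82)]
plan(a,1,s);print()
plan([w(t) for t in(.74,.66,.58,.5,.42,.34,.27,.2)],1,a[-1]);print(w(.2)[2])
print();plan([w(t) for t in(.15,.1,.05,0)],1,w(.2))
```

```text
[0.0333, -0.0, -0.0, 0.0, 0.0, 0.0, 1]
[0.055, -0.0, -0.0, 0.0, 0.0, 0.0, 1]
[0.0701, 0.0, -0.0, 0.0, 0.0, 0.0, 1]
[0.0818, 0.0, -0.0001, 0.0, 0.0, 0.0, 1]
[0.0934, 0.0, 0.001, 0.0, 0.0, 0.0, 1]
[0.106, 0.0, 0.0036, 0.0, 0.0, 0.0, 1]
[0.1182, 0.0, 0.0075, 0.0, 0.0, 0.0, 1]
[0.13, 0.0, 0.0127, 0.0, 0.0, 0.0, 1]
[0.1411, 0.0, 0.0192, 0.0, 0.0, 0.0, 1]
[0.1514, 0.0, 0.0268, 0.0, 0.0, 0.0, 1]

[0.0069, 0.0, 0.0063, 0.0, 0.0, 0.0, 1]
[0.0134, 0.0, 0.0131, 0.0, 0.0, 0.0, 1]
[0.0192, 0.0, 0.0203, 0.0, 0.0, 0.0, 1]
[0.0245, 0.0, 0.0281, 0.0, 0.0, 0.0, 1]
[0.0291, 0.0, 0.0362, 0.0, 0.0, 0.0, 1]
[0.033, -0.0, 0.0447, 0.0, 0.0, 0.0, 1]
[0.0359, 0.0, 0.0523, 0.0, 0.0, 0.0, 1]
[0.0383, 0.0, 0.0601, 0.0, 0.0, 0.0, 1]
45.82711946701926

[0.0013, -0.0, 0.0057, 0.0, 0.0, 0.0, 1]
[0.0024, 0.0, 0.0114, 0.0, 0.0, 0.0, 1]
[0.0032, -0.0, 0.0172, 0.0, 0.0, 0.0, 1]
[0.0037, -0.0, 0.023, 0.0, 0.0, 0.0, 1]
```

Call:
{"op": "drive_tool", "data": {
  "targets": [
    [0.0333, 0, 0, 0, 0, 0, 1],
    [0.055, 0, 0, 0, 0, 0, 1],
    [0.0701, 0, 0, 0, 0, 0, 1],
    [0.0818, 0, 0, 0, 0, 0, 1],
    [0.0934, 0, 0.001, 0, 0, 0, 1],
    [0.106, 0, 0.0036, 0, 0, 0, 1],
    [0.1182, 0, 0.0075, 0, 0, 0, 1],
    [0.13, 0, 0.0127, 0, 0, 0, 1],
    [0.1411, 0, 0.0192, 0, 0, 0, 1],
    [0.1514, 0, 0.0268, 0, 0, 0, 1]
  ]
}}

```text
time_s: 13.5
ee_pos: [597.1, 19.3, 82.2]
tcp_rot: [-0.572, 0.82, -0.001, 0.0]
force: [2.3, 1.8, 5.3]
grip_width: -0.003
grip_force: 2.3
```

Call:
{"op": "drive_tool", "data": {
  "targets": [
    [0.0069, 0, 0.0063, 0, 0, 0, 1],
    [0.0134, 0, 0.0131, 0, 0, 0, 1],
    [0.0192, 0, 0.0203, 0, 0, 0, 1],
    [0.0245, 0, 0.0281, 0, 0, 0, 1],
    [0.0291, 0, 0.0362, 0, 0, 0, 1],
    [0.033, 0, 0.0447, 0, 0, 0, 1],
    [0.0359, 0, 0.0523, 0, 0, 0, 1],
    [0.0383, 0, 0.0601, 0, 0, 0, 1]
  ]
}}

```text
time_s: 14.3
ee_pos: [588.4, -2.9, 45.7]
tcp_rot: [-0.572, 0.821, -0.0, -0.001]
force: [0.6, -2.2, 4.8]
grip_width: -0.0
grip_force: 2.2
```

Call:
{"op": "drive_tool", "data": {
  "targets": [
    [0.0013, 0, 0.0057, 0, 0, 0, 1],
    [0.0024, 0, 0.0114, 0, 0, 0, 1],
    [0.0032, 0, 0.0172, 0, 0, 0, 1],
    [0.0032, 0, 0.0172, 0, 0, 0, 1]
  ]
}}

```text
time_s: 14.7
ee_pos: [587.4, -3.7, 34.6]
tcp_rot: [-0.571, 0.821, 0.0, -0.001]
force: [-0.0, 0.2, 0.8]
grip_width: -0.002
grip_force: 0.2
```

Call:
{"op": "drive_tool", "data": {
  "targets": [
    [0, 0, 0.004, 0, 0, 0, 1],
    [0, 0, 0.004, 0, 0, 0, 1]
  ]
}}

```text
time_s: 14.9
ee_pos: [587.4, -3.4, 32.5]
tcp_rot: [-0.571, 0.821, 0.0, -0.0]
force: [-0.1, -0.5, 0.6]
grip_width: -0.003
grip_force: 0.4
```

Call:
{"op": "drive_tool", "data": {
  "targets": [
    [0, 0, 0.003, 0, 0, 0, 1],
    [0, 0, 0.003, 0, 0, 0, 1]
  ]
}}

```text
time_s: 15.1
ee_pos: [587.5, -3.4, 30.8]
tcp_rot: [-0.571, 0.821, 0.0, -0.0]
force: [-0.5, 0.1, 0.8]
grip_width: -0.0
grip_force: 0.6
```

Call:
{"op": "drive_tool", "data": {
  "targets": [
    [0, 0, 0.003, 0, 0, 0, 1],
    [0, 0, 0.003, 0, 0, 0, 1]
  ]
}}

```text
time_s: 15.3
ee_pos: [587.7, -3.3, 30.1]
tcp_rot: [-0.572, 0.821, -0.0, -0.0]
force: [-5.0, -0.6, 11.2]
grip_width: -0.004
grip_force: 5.7
```

Call:
{"op": "drive_tool", "data": {
  "targets": [
    [0, 0, 0.002, 0, 0, 0, 1],
    [0, 0, 0.003, 0, 0, 0, 1],
    [0, 0, 0.003, 0, 0, 0, 1]
  ]
}}

```text
time_s: 15.6
ee_pos: [587.9, -3.4, 29.9]
tcp_rot: [-0.572, 0.82, -0.0, 0.0]
force: [-10.2, -0.4, 25.9]
grip_width: 0.003
grip_force: 12.5
```

Call:
{"op": "drive_tool", "data": {
  "targets": [
    [0, 0, -0.01, 0, 0, 0, 1],
    [0, 0, -0.1, 0, 0, 0, 1],
    [0, 0, -0.18, 0, 0, 0, 1],
    [-0.08, 0, -0.3, 0, 0, 0, 1],
    [-0.16, 0, -0.35, 0, 0, 0, 1],
    [-0.16, 0, -0.35, 0, 0, 0, 1],
    [-0.16, 0, -0.35, 0, 0, 0, 1],
    [-0.16, 0, -0.35, 0, 0, 0, 1]
  ]
}}

```text
time_s: 16.4
ee_pos: [621.3, 87.9, 237.4]
tcp_rot: [-0.572, 0.82, 0.0, 0.0]
force: [-0.5, -0.2, -0.8]
grip_width: 0.001
grip_force: 0.0
```

Run:
```python
from h import *
from cell import ctrl
o=ctrl.get_obs();print(o['ee_pos'])
f=ctrl.grab_frame("wrist");t=ctrl.grab_frame("top");g=ctrl.grab_frame("scene")
print(notch_angle(t,69.6))
B=cv2.resize(g["pixels"][165:235,215:315],None,fx=5,fy=5,interpolation=cv2.INTER_CUBIC)
A=cv2.resize(f["pixels"][0:200,180:380],(300,300))
T=cv2.resize(t["pixels"][200:250,240:290],(250,250),interpolation=cv2.INTER_CUBIC)
C=np.zeros((600,800,3),np.uint8);C[:350,:500]=B;C[:300,500:]=A;C[350:,:250]=T
cv2.imwrite("pics/v4.png",C[:,:,::-1])
```

```text
[621.27787249  87.93648868 237.43190307]
[(np.float64(91.0), np.float64(69.54)), (np.float64(90.7), np.float64(69.78)), (np.float64(91.4), np.float64(70.06)), (np.float64(91.8), np.float64(69.72))]
```

View pics/v4.png

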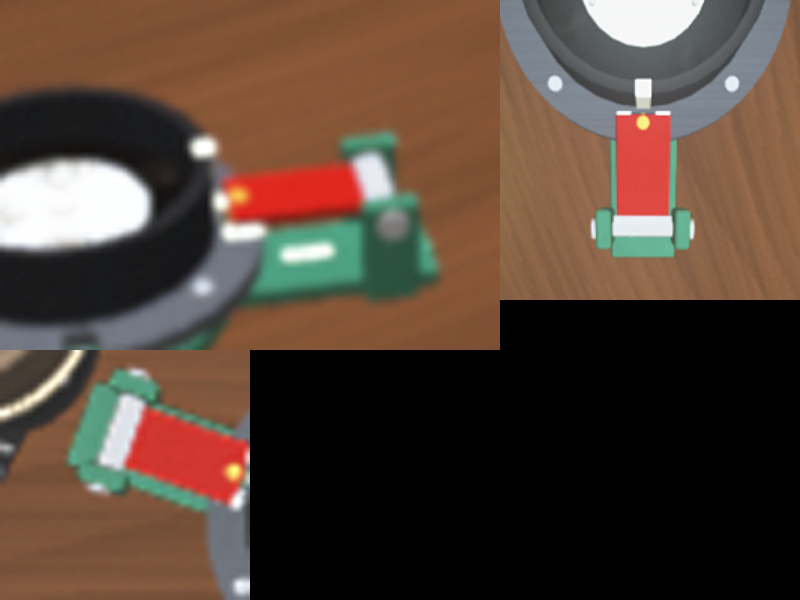

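Run:
```python
from h import *
g=pickle.load(open("scene.pkl","rb"))
a=np.radians(ST)
def P(r,z):return [AX[0]+r*np.cos(a),AX[1]+r*np.sin(a),z]
print("bias",np.array([276.6,215.6])-proj(g,[P(128,12)])[0])
for t in(0,.12): print(t,"dot",proj(g,[P(168-76*np.cos(t)+4*np.sin(t),51+76*np.sin(t)+4*np.cos(t))])[0],"seen 262.4,204")
```

```text
bias [ 2.25415414 -0.38664739]
0 dot [260.4937003  204.39883423] seen 262.4,204
0.12 dot [260.72496743 201.50053157] seen 262.4,204
```

The latch pictures show the red plate lying level along the stand, with the white paint on both sides of its end. The brass dot at scene (262.4,204.0) matches the home position (204.0 after bias), not the 0.12 rad position (201.1). The hard stop under 26 N agrees with that. The robot is clear, so I'll hand in.

```bash
python3 -c "
from cell import ctrl
print(ctrl.close_job())"
```

```text
the job is handed in; nothing more can be done
None
```

I turned the pan until the white notch faced the red latch (within about 0.2° by camera), folded the latch down to its hard stop, and handed the job in at about 17 s; no verdict came back. The camera shows the latch at its home angle, and I saw no contact with the silver, hammer, punch cup or tape roll.

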